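# Load the filter magazine up the ramp of the microscope's loader

### The job

Two black blocks wait side by side at the foot of the small aluminium loading ramp on the optical table: a filter magazine (an open box with a row of five round filters standing on edge) and a lens block (solid, with one round lens barrel on top). Push the filter magazine up its lane, sliding it rather than lifting it off, until it rests squarely against the stop at the top, and leave it there. Leave the lens block where it is.

Things in the scene. Friction and masses are not known exactly. Their poses are not given: they have to be found in the camera images.
- magazine_mid (a point): Centre of the filter magazine, a black block 60 mm long (x, the way it is pushed) x 50 mm wide (y) x 44 mm high, 0.15-0.3 kg: open box with flat 34 mm high, 5 mm thick walls and five steel-rimmed round filters fixed in a row along x. Point: 22 mm above its underside, mid length and width. Starts level on the landing in one of the two lanes, within 4 degrees of straight. Slides, but friction holds it on the slope.
- lensblock_mid (a point): Centre of the lens block, a black block 60 mm long (x, the way it is pushed) x 50 mm wide (y) x 44 mm high, 0.2 kg: solid, 30 mm high, with a round barrel of 36 mm diameter on top. Point: 22 mm above its underside. Stands on the landing in the other lane.
- deck: Sloping deck of the fixed ramp. Origin: on its top surface, mid width, at its lower edge (the fold to the landing), 6 mm above the table. x up the slope (9 degrees, away from the robot within 25 degrees), y left, z square off the deck. Stop face at x = 130 mm. Lanes centred at y = +39 and -39 mm, 62 mm wide, parted and edged by bars 16 mm wide, 10 mm high, which run on along the landing.
- landing_mid (a point): Mid point of the top of the landing, the level plate at the foot of the ramp, 110 mm long, 6 mm above the table, 55 mm before the fold. The stop at the deck's other end is a dark bar 30 mm high across both lanes; behind it is a plinth 36 mm above the table with loose parts up to 30 mm high. Loose posts and mounts up to 110 mm high stand 20 mm or more outside the ramp's sides.
Mind the look-alikes: they are no part of the job. Leave any pink look-alike of the part that bears magazine_mid alone.

How it is judged (in metres and radians):
At the end, for the whole second after the job is handed in: The filter magazine lies flat in a lane of the sloping deck, against the stop (gap under 12 mm, square within 10 degrees), and stays there; the lens block is within 15 mm of where it started (x of magazine_mid in the frame of deck between 0.088 and 0.104 m and z of magazine_mid in the frame of deck between 0.014 and 0.03 m and (y of magazine_mid in the frame of deck between 0.027 and 0.051 m or y of magazine_mid in the frame of deck between -0.051 and -0.027 m) and angle between the x axis of magazine_mid and the x axis of deck, either way round below 0.175 rad and angle between the z axis of magazine_mid and the z axis of deck, either way round below 0.12 rad and distance of lensblock_mid from where it was at the start of the episode below 0.015 m); the robot touches nothing.
It fails at once if the magazine is lifted more than about 20 mm clear of the ramp (z of magazine_mid in the frame of deck above 0.055 m).
It fails at once if the lens block is moved by more than 15 mm (distance of lensblock_mid from where it was at the start of the episode above 0.015 m).
It also fails if it takes over 29 s, if anything falls off the work surface, if the arm or the gripper's body presses on something with over 40 N, if the wrist force passes 120 N, or if a joint passes its speed limit or range.

### The arm

A 7-joint arm with a two-finger parallel gripper is mounted at the origin on the work surface. World frame = base frame: x ahead of the robot, y to its left, z up, the work surface at z = 0. Lengths are in mm, angles in rad, forces in N, time in s.
With the tool pointing down it reaches from about 400 to 875 mm from the base axis. Payload 19.3 kg.
Tool frame: the origin (TCP) lies at the very end of the fingers, on their centre line; the grasp point (between the pads) lies 19 mm behind it (grip_point_offset is the z of the grasp point in the tool frame, in mm); z points along the fingers, y is the line along which they close (so a half turn about z gives the same grasp; the last joint's range is limited). The gripper opens to 85 mm and grips with 20 to 120 N. Pads are 22 mm wide; open, the fingers measure 114 mm over their backs; the gripper's body (76 mm by 85 mm) begins 54 mm behind the grasp point. The pads swing forward as they close: fully open they stand 13 mm farther back than shut.
Start: joints at [-1.276, 0.521, -0.036, 1.599, 0.021, 1.021, -0.113], TCP at [222.994, 583.856, 205.991] pointing down, gripper open.
Joint ranges: [-2.91, 2.91], [-0.3, 2.13], [-1.5, 1.42], [0.17, 2.43], [-1.26, 4.41], [0.16, 1.93], [-2.52, 2.52]. Speed limits (rad/s): [1.89, 1.89, 2.39, 2.39, 3.01, 3.01, 3.01].

### API

Orientations are given as a 3x3 rotation matrix whose columns are the frame's x, y, z axes.
In Python, from workcell import movep, movel, goto_joints, open_gripper, clamp, wait, inverse_kinematics, read_state, camera, PlanningError, finish_job, grip_point_offset gives the robot as it stands. Calls block until the motion is done:
- movep(position, orientation): joint-space move of the TCP to a pose.
- movel(position, frame=None, max_speed=150, guard=None): straight line of the TCP; frame=None keeps the orientation; max_speed is the mean speed in mm/s. With guard (N) it stops when the force on the tool has changed by that much, and returns True; else False.
- goto_joints(angles): joint-space move.
- open_gripper() and clamp(): open the fingers fully, or close them until they stop; the grip force is fixed at half the most.
- wait(seconds).
- inverse_kinematics(position, orientation): joint angles nearest the present ones, or None.
- read_state(): the state.
- camera(name): name is "scene" or "top"; returns a dict with "image" (420x560x3 uint8, blue, green, red), "range_z" (420x560 float32, mm along the optical axis (not along the pixel's ray), 0 where there is no reading), "fx", "fy", "cx", "cy" (pixels), "dist_coeffs" ([k1, k2, p1, p2, k3] as OpenCV has them; the pictures are not rectified), "cam_to_world" (4x4, takes a point from camera to world coordinates). Camera axes: x right, y up, looking along -z (the intrinsics and any distortion apply to the point x, -y, -z); pixel columns grow to the right and rows downward; lengths in mm; the calibration is good to about 2 mm. A picture is of the moment at which its call begins.
A pose or a line that the arm cannot do raises PlanningError and nothing moves.
- finish_job(): hands the job in; it is judged then, once.
The state is a dict: "time": time; "qpos": joint angles; "qvel": joint speeds; "joint_efforts": joint torques, N m; "eef_pos": TCP position; "tool_rot": TCP orientation; "ft_force": force on the tool from outside, world axes, zero at the start; "torque": the same for the moment, N m; "finger_gap": finger opening in mm; "gripper_force": force on a finger pad.
Only numpy, scipy, OpenCV 4.12 (cv2) and the standard library are available. Lean on these libraries where they do the work, as an engineer would, in place of code of your own. Each camera call takes 0.05 s, during which the arm holds its last target. There are 200 camera calls.

## Working session

There is one attempt and no reset: what is moved stays moved. The work goes in short steps, each a Python script; the robot and the scene stay as the last script left them, time stands still between calls to the robot, and variables do not carry over. Pictures are saved under pics/ and viewed, at most 10 in all, crops included, and the job is handed in when it is done.

```bash
mkdir -p pics
cat > h.py <<'E'
import numpy as np, cv2
from workcell import *
def world(c):
    h,w=c["range_z"].shape
    u,v=np.meshgrid(np.arange(w),np.arange(h))
    K=np.array([[c["fx"],0,c["cx"]],[0,c["fy"],c["cy"]],[0,0,1.]])
    p=cv2.undistortPoints(np.stack([u,v],-1).reshape(-1,1,2).astype(np.float64),K,np.array(c["dist_coeffs"],float)).reshape(h,w,2)
    z=c["range_z"]
    P=np.stack([p[...,0]*z,-p[...,1]*z,-z],-1)
    T=np.array(c["cam_to_world"])
    W=P@T[:3,:3].T+T[:3,3]; W[z==0]=np.nan
    return W
E
python3 - <<'E'
from h import *
for n in("top","scene"):
    c=camera(n); cv2.imwrite(f"pics/{n}.png",c["image"]); np.savez(n+".npz",W=world(c),im=c["image"]); print(n,np.array(c["cam_to_world"]).round(2))
print(read_state()["time"], grip_point_offset)
E
```

```text
top [[-3.0000e-02  9.9000e-01 -1.0000e-01  3.8931e+02]
 [-1.0000e+00 -3.0000e-02 -3.0000e-02 -6.0110e+01]
 [-3.0000e-02  1.0000e-01  9.9000e-01  8.5759e+02]
 [ 0.0000e+00  0.0000e+00  0.0000e+00  1.0000e+00]]
scene [[ 7.9000e-01 -4.7000e-01  4.0000e-01  6.9752e+02]
 [ 6.2000e-01  6.1000e-01 -4.9000e-01 -3.8268e+02]
 [-1.0000e-02  6.3000e-01  7.7000e-01  5.5814e+02]
 [ 0.0000e+00  0.0000e+00  0.0000e+00  1.0000e+00]]
0.1 -18.700000000000003
```

View pics/top.png

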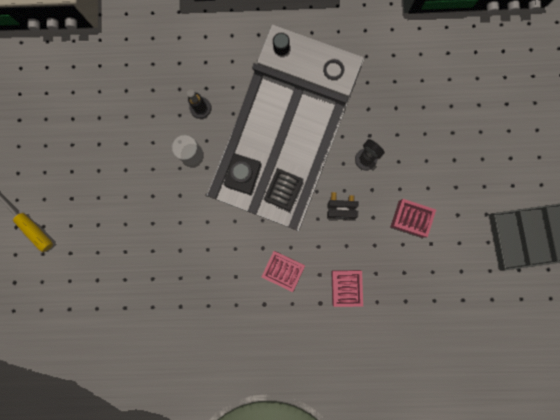

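View pics/scene.png

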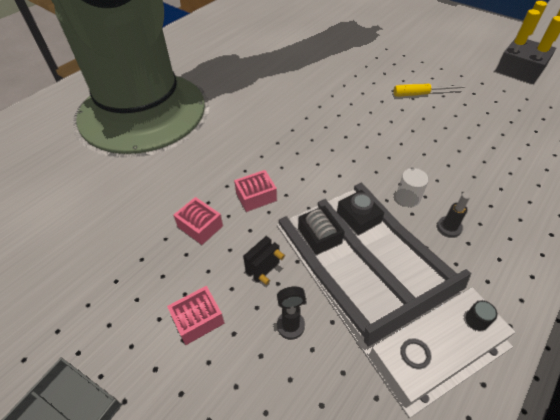

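The magazine is at about pixel (284,189) in the top view, in the right-hand lane. The lens block is at (240,172) in the left lane. The stop runs from about (255,68) to (350,98).

Run:
```python
from h import *
d=np.load("top.npz");W=d["W"];im=d["im"];g=im.max(2)
u,v=np.meshgrid(np.arange(560),np.arange(420))
def reg(x0,x1,y0,y1): return (u>=x0)&(u<=x1)&(v>=y0)&(v<=y1)
R=reg(200,360,20,235)
# deck plane: bright pixels left and right lanes
poly=lambda pts:cv2.fillPoly(np.zeros((420,560),np.uint8),[np.array(pts)],1)>0
dk=poly([(268,85),(285,90),(258,150),(243,145)])|poly([(308,98),(330,104),(308,160),(292,155)])
P=W[dk];P=P[~np.isnan(P[:,0])];c=P.mean(0);n=np.linalg.svd(P-c)[2][2];n*=np.sign(n[2])
print("deck c",c,"n",n,"tilt",np.degrees(np.arccos(n[2])),"dir",np.degrees(np.arctan2(-n[1],-n[0])))
# stop: high & dark
h=(W-c)@n
st=R&(h>22)&(h<40)&(g<90)&reg(245,360,55,110)
S=W[st];m=S.mean(0);e=np.linalg.svd((S-m)[:,:2],full_matrices=False)[2]
print("stop",st.sum(),m,"long dir",np.degrees(np.arctan2(*e[0][::-1])),cv2.minAreaRect(S[:,:2].astype(np.float32)))
for nm,r in(("mag",reg(258,308,160,215)),("lens",reg(218,264,148,198))):
    q=r&(W[...,2]>24); Q=W[q]; print(nm,q.sum(),cv2.minAreaRect(Q[:,:2].astype(np.float32)),np.percentile(Q[:,2],[5,50,95]))
q=R&(g<90)&(W[...,2]<60); 
for p in [(262,222),(258,212),(310,160),(260,150),(220,200),(208,195),(300,228),(285,130)]: print(p,W[p[1],p[0]].round(1))
print(read_state()["tool_rot"])
b=cv2.resize(im[20:240,190:390],(800,880)[:2])[:,:]; cv2.imwrite("pics/c.png",cv2.resize(im[20:240,195:375],(490,600),interpolation=2))
```

```text
deck c [623.38273272 -52.11964013  16.62267339] n [-0.14136961  0.06131819  0.98805603] tilt 8.864316584509343 dir -23.44848997254547
stop 654 [682.05646392 -74.45881923  56.35006457] long dir -112.55052225221725 ((682.6166381835938, -74.96131134033203), (175.07510375976562, 11.388275146484375), 67.48126983642578)
mag 774 ((507.5572509765625, -25.536754608154297), (85.4886474609375, 60.28221893310547), 65.49891662597656) [28.84163285 40.61178783 50.5266234 ]
lens 997 ((526.1669921875, 18.189502716064453), (77.98788452148438, 60.503963470458984), 69.93763732910156) [33.56360054 37.40949406 52.30869256]
(262, 222) [445.3  -1.1   3.3]
(258, 212) [463.4   5.6   5.9]
(310, 160) [555.6 -91.    6.3]
(260, 150) [ 5.769e+02 -4.000e-01  6.400e+00]
(220, 200) [486.9  73.8   8.2]
(208, 195) [495.3  93.5  18.6]
(300, 228) [ 4.329e+02 -6.930e+01 -4.000e-01]
(285, 130) [607.6 -47.3  25.4]
[[-9.34218939e-01  3.56699989e-01 -3.03161723e-04]
 [ 3.56700111e-01  9.34218416e-01 -9.90969770e-04]
 [-7.02596415e-05 -1.03392055e-03 -9.99999463e-01]]
```

View pics/c.png

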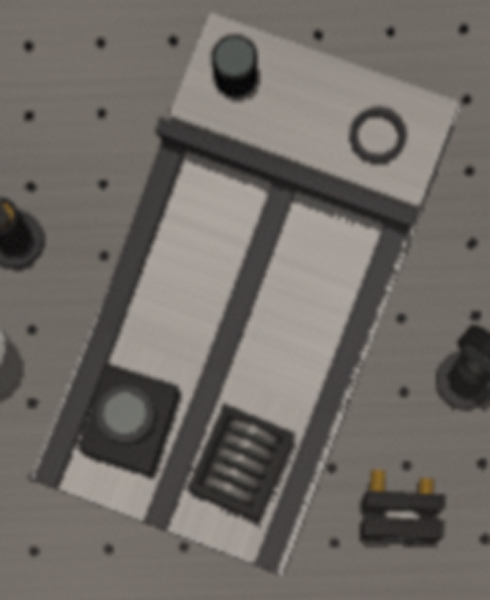

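```bash
cat >> h.py <<'E'
a=np.radians(-22.5);d=np.array([np.cos(a),np.sin(a),0]);l=np.array([-np.sin(a),np.cos(a),0]);O=np.array([563.5,-25.4,6.])
t=np.radians(15);tz=np.sin(t)*d-np.array([0,0,np.cos(t)]);R=np.c_[np.cross(l,tz),l,tz]
Z=np.array([0,0,1.]);s9=np.radians(9);dx=np.cos(s9)*d+np.sin(s9)*Z;dz=np.cos(s9)*Z-np.sin(s9)*d
F=np.c_[dx,l,dz]
land=lambda x,y,h:O+x*d+y*l+h*Z
deck=lambda x,y,h:O+F@[x,y,h]
E
python3 - <<'E'
from h import *
D=np.load("top.npz");W=D["W"]
u,v=np.meshgrid(np.arange(560),np.arange(420))
B=np.c_[d,l,Z]
L=(W-O)@B
for nm,r in(("mag",(u>258)&(u<308)&(v>160)&(v<215)),("lens",(u>218)&(u<264)&(v>148)&(v<198))):
    Q=L[r&(L[...,2]>24)]; print(nm,np.percentile(Q,[2,50,98],axis=0).round(1),cv2.minAreaRect(Q[:,:2].astype(np.float32)))
for p in [land(-130,-39,200),land(-130,-39,12),deck(70,-39,12),deck(55,-39,100)]:
    print(p.round(1),inverse_kinematics(p,R))
clamp(); print(read_state()["time"])
E
```

```text
mag [[-82.  -63.9  25.1]
 [-51.8 -39.2  34.9]
 [-22.7 -14.1  45.7]] ((-51.66581726074219, -22.639076232910156), (83.2789306640625, 60.272708892822266), 87.99897003173828)
lens [[-80.8  14.7  26.7]
 [-53.4  37.   31.5]
 [-23.1  63.2  47.2]] ((-51.66191482543945, 39.55517578125), (60.19281005859375, 50.779685974121094), 2.7379209995269775)
[428.5 -11.7 206. ] [-0.62949057  0.08311601  0.41857493  2.29745159  0.21629986  0.56277738
  0.79095042]
[428.5 -11.7  18. ] [ 0.00622658  0.54533607 -0.30434654  2.42920083  1.66602932  0.3110115
 -0.69813685]
[610.7 -87.2  28.8] [-0.05802476  0.66099723  0.06123135  1.98665582  0.25374482  0.26189419
  0.92631824]
[584.3 -76.2 113.4] [-0.1995902   0.49155435  0.21650743  2.02352844  0.00650958  0.39565433
  1.15204834]
0.8667
```

```bash
sed -i 's/np.radians(15)/np.radians(10)/' h.py
python3 - <<'E'
from h import *
for p in [land(-114,-39,150),land(-114,-39,12),deck(70,-39,12)]:
    print(p.round(1),np.round(inverse_kinematics(p,R),2))
movep(land(-114,-39,150),R); print(read_state()["time"],np.round(read_state()["qpos"],2))
try:
    g=movel(land(-114,-39,12),max_speed=120,guard=10)
    s=read_state(); print(g,s["time"],np.round(s["qpos"],2),s["ft_force"],(s["eef_pos"]-O)@np.c_[d,l,Z])
except PlanningError as e: print(e)
c=camera("scene"); cv2.imwrite("pics/s2.png",c["image"][120:370,180:520])
E
```

```text
[443.3 -17.8 156. ] [-0.44  0.24  0.32  2.26  0.02  0.5   1.02]
[443.3 -17.8  18. ] [ 0.03  0.55 -0.24  2.33  1.06  0.25 -0.02]
[610.7 -87.2  28.8] [-0.04  0.68  0.06  1.91  0.07  0.39  1.13]
3.1417 [-0.44  0.24  0.32  2.26  0.02  0.5   1.02]
the arm cannot follow that straight line within its joint ranges
```

View pics/s2.png

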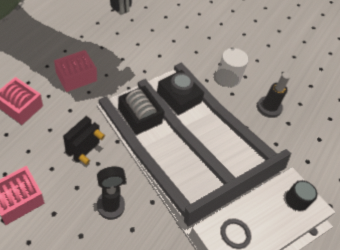

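```bash
cat >> h.py <<'E'
def Rt(deg):
    t=np.radians(deg);tz=np.sin(t)*d-np.array([0,0,np.cos(t)]);return np.c_[np.cross(l,tz),l,tz]
def rep(g):
    s=read_state(); print(g,round(s["time"],2),np.round(s["qpos"],2),np.round(s["ft_force"],1),((s["eef_pos"]-O)@np.c_[d,l,Z]).round(1))
E
python3 - <<'E'
from h import *
for tl in (4,0,-4):
    try:
        g=movel(land(-112,-39,12),frame=Rt(tl),max_speed=120,guard=10); rep((tl,g)); break
    except PlanningError as e: print(tl,e)
c=camera("scene"); cv2.imwrite("pics/s3.png",c["image"][0:370,100:520])
E
```

```text
(4, False) 4.49 [-0.22  0.57  0.13  2.26 -0.13  0.26  1.19] [-0.   0.5 -0.4] [-111.8  -38.9   12.5]
```

View pics/s3.png

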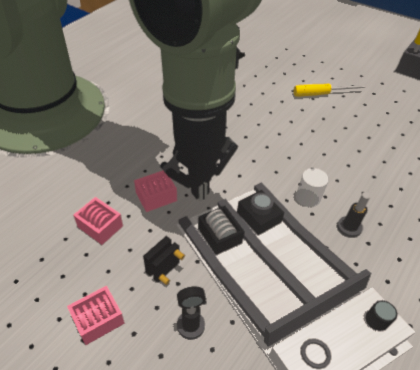

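The closed fingers stand in the lane at about (203,190), just behind the magazine at (220,228), and touch nothing. Next is the push.

Run:
```python
from h import *
def go(p,tl,v,gd):
    try: g=movel(p,frame=Rt(tl),max_speed=v,guard=gd); rep(g); return g
    except PlanningError as e: print(e); return True
if not go(land(-60,-39,12),6,50,20) and not go(land(-8,-39,12),10,50,20):
    go(deck(45,-39,12),12,40,20)
c=camera("top"); cv2.imwrite("pics/t4.png",cv2.resize(c["image"][20:240,195:375],(490,600)))
```

```text
False 5.73 [-0.18  0.6   0.14  2.16 -0.12  0.28  1.22] [-0.4 -0.7 -0.3] [-59.9 -38.9  12.1]
False 6.92 [-0.18  0.64  0.17  2.1  -0.1   0.25  1.22] [-2.7  1.1  0.7] [ -8.2 -39.   12. ]
False 8.35 [-0.15  0.66  0.18  2.01 -0.09  0.29  1.24] [-3.7  1.4  0.1] [ 42.5 -39.   18.9]
```

View pics/t4.png

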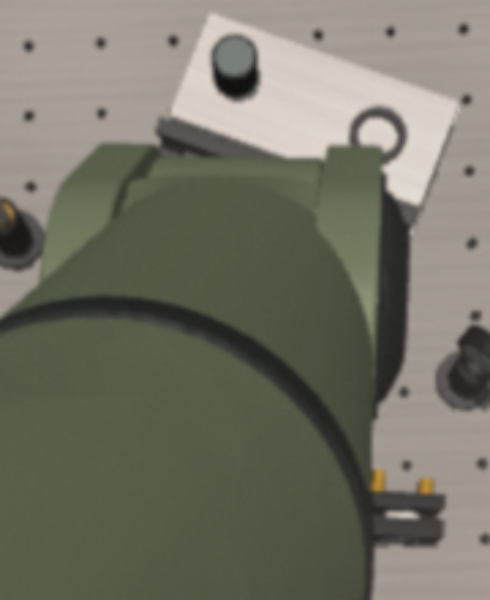

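The arm hides the lane in the top view, but the push force of about 4 N fits a sliding block. I'll push on to the stop, then back off, lift and look.

Run:
```python
from h import *
g=movel(deck(76,-39,12),frame=Rt(12),max_speed=25,guard=12); rep(g)
x=((read_state()["eef_pos"]-O)@F)[0]; print("deck x",x)
movel(deck(x-25,-39,14),max_speed=60)
movel(deck(x-25,-39,14)+150*Z-60*d,max_speed=120); rep(0)
c=camera("scene"); cv2.imwrite("pics/s5.png",c["image"][100:400,220:540]); W=world(c); np.savez("s5.npz",W=W,im=c["image"])
L=(W-O)@F
q=(L[...,0]>20)&(L[...,0]<122)&(abs(L[...,1]+39)<28)&(L[...,2]>20)&(L[...,2]<60)
print(q.sum(),np.percentile(L[q],[2,50,98],axis=0).round(1),cv2.minAreaRect(L[q][:,:2].astype(np.float32)))
```

```text
True 9.36 [-0.12  0.68  0.17  1.94 -0.09  0.33  1.26] [-0.7  0.5  0.1] [ 66.7 -38.7  22.2]
deck x 69.38969952656032
0 11.42 [-0.3   0.33  0.29  2.06 -0.01  0.58  1.15] [ 0.2 -0.7  0.4] [-18.4 -39.1 170.2]
1174 [[ 74.4 -61.8  21.4]
 [ 96.5 -42.3  33.1]
 [120.8 -12.5  43.3]] ((97.36361694335938, -36.75377655029297), (49.30325698852539, 51.4010009765625), 0.42952650785446167)
```

View pics/s5.png

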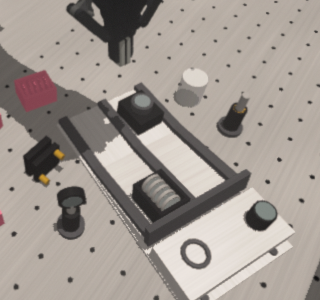

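The magazine sits against the stop at about (160,190), and the lens block hasn't moved, at (140,110). I'll do a quick numeric check with the arm clear.

Run:
```python
from h import *
movel(read_state()["eef_pos"]+60*Z+250*l-20*d,max_speed=200)
for n in("top","scene"):
    c=camera(n); L=(world(c)-O)@F
    q=(L[...,0]>30)&(L[...,0]<135)&(abs(L[...,1]+39)<30)&(L[...,2]>31)&(L[...,2]<37)&(c["image"].max(2)<110)
    print(n,q.sum(),np.percentile(L[q],[1,50,99],axis=0).round(1))
    # rim line profile along x at lane centre
    k=(abs(L[...,1]+39)<4)&(L[...,0]>50)&(L[...,0]<140); o=np.argsort(L[k][:,0]); print(L[k][o][::6][:, [0,2]].round(0).astype(int).tolist())
    Lh=(world(c)-O)@np.c_[d,l,Z]; q=(Lh[...,0]>-100)&(Lh[...,0]<0)&(Lh[...,1]>5)&(Lh[...,1]<75)&(Lh[...,2]>26)&(Lh[...,2]<60)
    print("lens",np.percentile(Lh[q],[2,50,98],axis=0).round(1).tolist())
    cv2.imwrite(f"pics/{n}6.png",cv2.resize(c["image"][20:240,195:375],(490,600)))
```

```text
top 436 [[ 70.2 -62.5  31.1]
 [101.5 -40.1  34.2]
 [133.7 -12.9  36.7]]
[[50, -1], [53, 2], [55, 1], [58, 0], [61, 1], [63, 1], [65, 2], [68, 2], [70, 33], [70, 26], [72, 34], [74, 34], [78, 21], [78, 6], [80, 43], [87, 7], [88, 40], [88, 40], [89, 44], [91, 45], [98, 7], [98, 40], [98, 6], [100, 46], [102, 43], [108, 5], [108, 42], [109, 9], [111, 42], [118, 23], [118, 18], [118, 7], [120, 3], [122, 43], [126, 34], [128, 35], [131, 34], [133, 29], [135, 31], [137, 30]]
lens [[-80.6, 15.1, 27.6], [-53.2, 37.5, 31.5], [-23.0, 63.4, 47.0]]
scene 553 [[ 73.4 -61.8  31.1]
 [110.6 -40.9  33. ]
 [133.2 -11.5  35.6]]
[[50, -2], [52, -1], [53, -1], [75, 32], [76, 32], [82, 43], [84, 43], [85, 33], [85, 41], [85, 43], [86, 36], [86, 41], [92, 41], [93, 43], [94, 38], [95, 43], [95, 36], [96, 33], [96, 35], [101, 5], [102, 42], [103, 43], [105, 42], [105, 39], [106, 39], [106, 40], [110, 6], [112, 42], [114, 43], [115, 40], [115, 38], [115, 5], [115, 35], [116, 30], [121, 43], [123, 43], [124, 44], [125, 35], [125, 43], [125, 39], [125, 41], [126, 32], [129, 33], [130, 32], [132, 33], [133, 30], [133, 32], [135, 30], [136, 29], [137, -22], [138, -23], [139, 29], [139, -22]]
lens [[-76.4, 15.6, 27.4], [-40.6, 34.5, 30.5], [-18.3, 64.4, 45.3]]
```

View pics/top6.png

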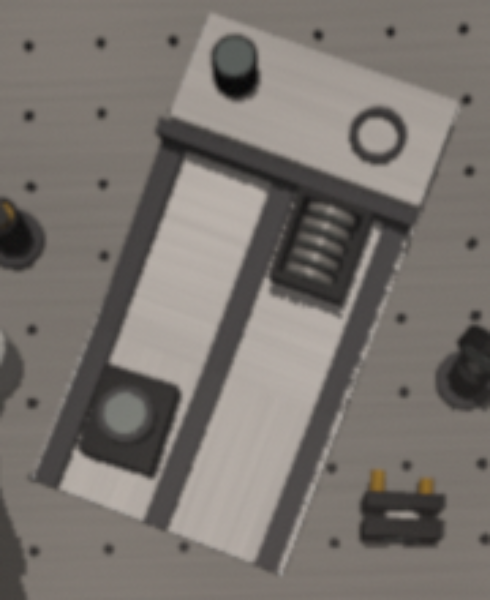

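The magazine is flush and square against the stop, at about (320,250). Its rear face is at x = 70 mm in the deck frame. The lens block is where it started.

```bash
python3 -c "
from workcell import *
print(finish_job(),read_state()['time'])"
```

```text
the job is handed in; nothing more can be done
the job is handed in; nothing more can be done
```

The filter magazine now rests squarely against the stop in its lane, the lens block hasn't moved, and the job is handed in; no verdict came back, so these results are from my last camera check.

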